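Wedge the rocking light table

TASK

The light table rocks because the foot at its near left corner is too short. Without gripping or lifting anything, push the loose wooden wedge, thin edge first, under that foot until it just fits snugly and the table no longer rocks, neither leaving it loose nor jacking the table up or shoving it along. Then press down with the fingertips on the top of that corner, gently but hard enough that it would have rocked before, to feel that it is firm, and finish while still pressing there; leave the other things alone.

Things in the scene. Friction and masses are not known exactly. Their poses are not given: they have to be found in the camera images.
- light_table: square light table: pale wooden box, white plate on top, 240 x 240 mm, 69 mm high, housing underside 20 mm above the worktop, about 1.5 kg, loose. Origin: middle of its underside in the plane of the feet; x to its back, y to its left, z up. Four domed rubber feet (radius 12 mm) at x, y = +-100 mm; it rests level on three. About 3 N down on the near left corner rocks it there.
- wedge: loose plain wooden wedge lying before the low foot, about 50 g, 110 mm long (x), 40 mm wide (y); flat underside, top sloping straight from 21 mm high at its back (-x) to 3 mm at its thin edge (+x). Origin: middle of the underside; x points to the thin edge, roughly at the low foot. It stays where it is left.
- low_foot (a point): point below the low foot (near left, light table x -100, y +100 mm), on the foot's axis, in the plane of the other three feet; axes as the light table. The foot is a seized screw foot wound in too far: its domed underside hangs 6 to 10 mm above this point (differs from start to start, not told)
- low_corner (a point): point on the top of the light table straight above the low foot, 20 mm in from both edges, 69 mm above the worktop when level: press down here
- wedge_tip (a point): middle of the wedge's thin edge, at its underside; axes as the wedge
- wedge_back (a point): middle of the wedge's upright 40 x 21 mm back face, 10 mm above its underside: push here along the wedge's +x. Alone the wedge slides with under 1 N; once under the foot the push rises over a few mm to 3 N and more, and from about 6 N on it begins to jack up and shove the table
- pin_tin: bystander: small red and white tin, 42 x 64 x 18 mm, origin under its centre
- pigment_tub: bystander: round tub with a black lid, 56 mm across, 52 mm high, origin under its centre
- coating_brush: bystander: flat black brush lying down, 189 x 52 x 14 mm, origin under its centre
Not all that is in view belongs to the job. What is meant by the wedge is not green or turquoise, and is the larger of those in its own colour.

How it is judged:
By the outcome, as a careful person would: the job done as asked, in the order asked, and still so for the second after the job is handed in, while the arm keeps its last pose, push and grip.
It also fails if it takes over 48 s, if anything falls off the work surface, if the arm or the gripper's body presses on something with over 40 N, if the wrist force passes 120 N, or if a joint passes its speed limit or range.

ROBOT

A 6-joint arm with a two-finger parallel gripper is mounted at the origin on a cart in front of the work surface, level with it; the furniture and walls round the work are solid. World frame = base frame: x ahead of the robot, y to its left, z up, the work surface at z = 0. Lengths are in m, angles in rad, forces in N, time in s.
With the tool pointing down it reaches from about 0.35 to 0.975 m from the base axis. Payload 4.9 kg.
Tool frame: the origin (TCP) lies on the centre line of the jaws, within the pads' length; the fingertips stand 14 mm ahead of it and the grasp point (between the pads) lies 5 mm behind it; x points along the fingers, z is the direction in which the jaws open and shut, and the axes are right-handed (so a half turn about x gives the same grasp; the last joint's range is limited). The gripper opens to 85 mm and grips with 20 to 120 N. Pads are 22 mm wide; open, the fingers measure 114 mm over their backs; the gripper's body (76 mm by 85 mm) begins 54 mm behind the grasp point. The pads swing forward as they close: fully open they stand 13 mm farther back than shut.
Start: joints at [-1.399, 0.053, 1.613, -0, 1.476, -0.119], TCP at [0.179, -0.599, 0.245] pointing down, gripper open.
Joint ranges: [-3.01, 3.01], [-1.01, 2.22], [0.06, 2.58], [-1.02, 4.17], [0.09, 2.62], [-3.14, 3.14]. Speed limits (rad/s): [2.57, 2.57, 3.14, 3.14, 3.14, 3.14].

INTERFACE

Orientations are given as a rotation vector (axis times angle).
In Python, from station import ctrl gives the robot as it stands.
- The arm moves only by the tool move_arm, never from a script. Its argument "increments" is a list that holds one entry, the list of rows, each a list of 4 numbers: the shift along the tool's x, y, z in units of 25 cm (1.0 is 25 cm), then the turn about the tool's x in units of 90 degrees (1.0 is 90 degrees). A call has 1 to 20 rows; each row shifts and turns the commanded pose from where the row before left it, along the tool's axes as they then stand; what a row does not reach is not made up. A row lasts 1/12 s, in which the tool goes at most 41.7 mm and 7.16 degrees, less where a joint would pass 70% of its speed; a pose out of reach is approached as far as the arm can. A call with a number of a shift or a turn outside -1 to 1 is refused whole. A call with a gripper value outside its range is refused whole. "gripper" is the closure, from 0 (fully open) to 1 (shut), set as the call begins (left out, the last holds). The fingers move at their own pace and stop on an object; "squeeze" is the grip in N (left out, the last holds). Time passes only in rows, so rows that do not move let the fingers close. It gives the time, the measured TCP pose, the force and the opening at its end, in the units of the state.
- ctrl.get_obs(): the state, without advancing time (a new reading comes with each control period).
- ctrl.get_image(name): name is "side" or "top" or "wrist"; returns a dict with "pixels" (400x640x3 uint8, red, green, blue), "depth" (400x640 float32, m along the optical axis (not along the pixel's ray), 0 where there is no reading), "K" (3x3 intrinsics, pixels), "extrinsics" (4x4, takes a point from camera to world coordinates); the wrist camera has in their place "tool_from_camera" (4x4, takes a point from camera to tool coordinates, whose origin is the TCP and whose axes are the tool frame's). Camera axes: x right, y up, looking along -z (the intrinsics and any distortion apply to the point x, -y, -z); pixel columns grow to the right and rows downward; lengths in m; the calibration is good to about 2 mm. The wrist camera is an equidistant fisheye: a pixel r from the principal point sees the ray r / f radians off the axis. A picture is of the moment at which its call begins: read the wrist's pose just before it.
- ctrl.finish_job(): hands the job in, once; it reports no verdict.
Trained networks look in the newest picture that a camera, given by its name, has taken for a name from the list of things; names that differ only in an ending like _2 or _b are one class to them, and where a whole thing is asked for, a point or a joint stands for the part that bears it (a point fixed in the world has none). Each returns a list of dicts, best first, with "score" (0 to 1); they miss things now and then, are a little off and sometimes report something else, mostly with a low value. They report only what shows in the picture. A call takes as long as a camera call. They do not tell look-alikes from the thing itself.
- ctrl.trace(camera, target): "region" (400x640 bool, what is visible of it) and "pixel" ([row, column] in pixels, amid what is visible of it).
The state is a dict: "t": time; "q": joint angles; "dq": joint speeds; "effort": joint torques, N m; "tool_pos": TCP position; "tool_rot": TCP orientation; "contact_force": force on the tool from outside, world axes, zero at the start; "wrist_torque": the same for the moment, N m; "opening": finger opening in m.
Only numpy, scipy, OpenCV 4.12 (cv2) and the standard library are available. Lean on these libraries where they do the work, as an engineer would, in place of code of your own. Each camera call takes 0.05 s, during which the arm holds its last target. There are 200 camera calls.

## Working session

There is one attempt and no reset: what is moved stays moved. The work goes in short steps, Python scripts to look and compute and a tool call to move; the robot and the scene stay as the last step left them, time stands still between calls to the robot, and variables do not carry over. Pictures are saved under pics/ and viewed, about 8 in all and at most 12, crops included, and the job is handed in when it is done.

Besides the shell and the picture viewer there is one more tool, called after ">>>" as name([rows], argument=value, ...), one row to a line, values as JSON. move_arm: Moves the arm, as the interface text tells. Shifts and turns lie within -1 to 1; 1 stands for 25 cm of shift or 90 degrees of turn. Its arguments: {"type":"object","properties":{"increments":{"type":"array","items":{"type":"array","items":{"type":"array","items":{"type":"number","minimum":-1,"maximum":1}}}},"gripper":{"type":"number"},"squeeze":{"type":"number"}},"required":["increments"]}

```bash
mkdir -p pics; cat > h.py <<'E'
import numpy as np, cv2
from station import ctrl
def save(n,im): cv2.imwrite('pics/'+n+'.png',im[:,:,::-1])
def cloud(d):
    K=d["K"];z=d["depth"];v,u=np.mgrid[:400,:640]
    P=np.stack([(u-K[0,2])/K[0,0]*z,-(v-K[1,2])/K[1,1]*z,-z],-1)
    E=np.array(d["extrinsics"]);return P@E[:3,:3].T+E[:3,3]
E
python3 - <<'E'
from h import *
o=ctrl.get_obs();print({k:np.round(v,3) for k,v in o.items()})
for c in("top","side"):
    d=ctrl.get_image(c);save(c+'0',d["pixels"]);P=cloud(d)
    np.savez(c+'0.npz',P=P,pix=d["pixels"],K=d["K"],E=d["extrinsics"])
    for t in("wedge","light_table","pin_tin","pigment_tub","coating_brush"):
        for r in ctrl.trace(c,t)[:4]:
            m=r["region"]&(d["depth"]>0)
            print(c,t,round(r["score"],2),np.round(r["pixel"]),m.sum(),np.round(np.median(P[m],0),3) if m.any() else '')
E
```

```text
{'t': np.float64(0.0), 'q': array([-1.399,  0.053,  1.614, -0.   ,  1.476, -0.119]), 'dq': array([ 0.   ,  0.   , -0.   ,  0.002, -0.001, -0.   ]), 'effort': array([ 3.0000e-03, -3.9368e+01, -3.7018e+01, -0.0000e+00,  7.0000e-03,
        0.0000e+00]), 'tool_pos': array([ 0.179, -0.598,  0.244]), 'tool_rot': array([ 0.994,  1.334, -0.991]), 'contact_force': array([-0.708, -0.306, -0.606]), 'wrist_torque': array([0.035, 0.002, 0.031]), 'opening': np.float64(0.085)}
top wedge 0.81 [232. 330.] 253 [ 0.493 -0.092  0.008]
top wedge 0.79 [275. 321.] 514 [ 0.365 -0.073  0.014]
top wedge 0.64 [219. 294.] 518 [0.53  0.012 0.013]
top wedge 0.48 [212. 262.] 269 [0.547 0.11  0.008]
top light_table 0.82 [162. 336.] 7029 [ 0.7   -0.1    0.068]
top pin_tin 0.8 [243. 226.] 312 [0.462 0.198 0.018]
top pin_tin 0.24 [155. 337.] 7057 [ 0.7   -0.1    0.068]
top pigment_tub 0.91 [191. 221.] 319 [0.603 0.226 0.051]
top coating_brush 0.78 [249. 424.] 726 [ 0.445 -0.357  0.011]
side wedge 0.9 [236. 339.] 558 [0.518 0.027 0.01 ]
side wedge 0.75 [238. 414.] 572 [ 0.362 -0.066  0.009]
side wedge 0.75 [256. 303.] 296 [0.549 0.122 0.008]
side wedge 0.5 [223. 365.] 170 [ 0.494 -0.088  0.007]
side light_table 0.76 [196. 288.] 4761 [ 0.681 -0.037  0.066]
side light_table 0.28 [270. 250.] 925 [0.598 0.247 0.04 ]
side pin_tin 0.7 [286. 332.] 577 [0.459 0.214 0.017]
side pigment_tub 0.95 [271. 249.] 946 [0.598 0.247 0.04 ]
side coating_brush 0.55 [187. 406.] 366 [ 0.451 -0.349  0.008]
```

```bash
python3 - <<'E'
from h import *
a=np.load('top0.npz')["pix"];b=np.load('side0.npz')["pix"]
A=cv2.resize(a[130:300,190:450],(780,510),interpolation=cv2.INTER_CUBIC);save('topc',A)
B=cv2.resize(b[150:310,220:460],(780,520),interpolation=cv2.INTER_CUBIC);save('sidec',B)
E
```

```text
(no output)
```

View pics/topc.png

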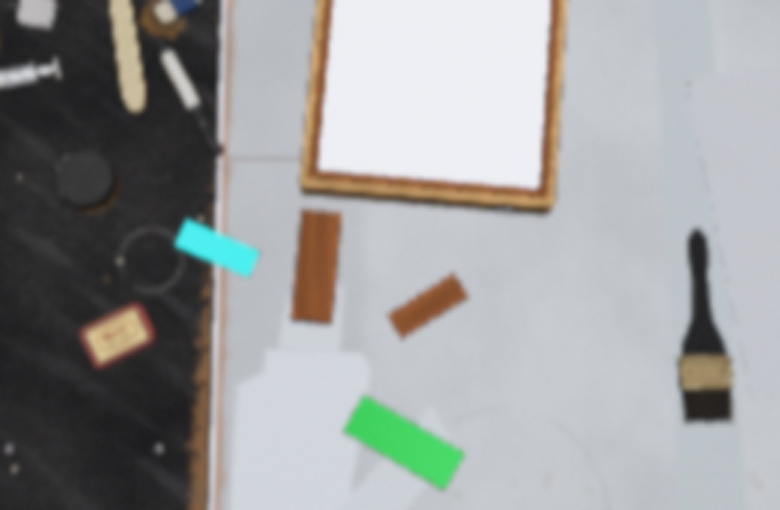

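View pics/sidec.png

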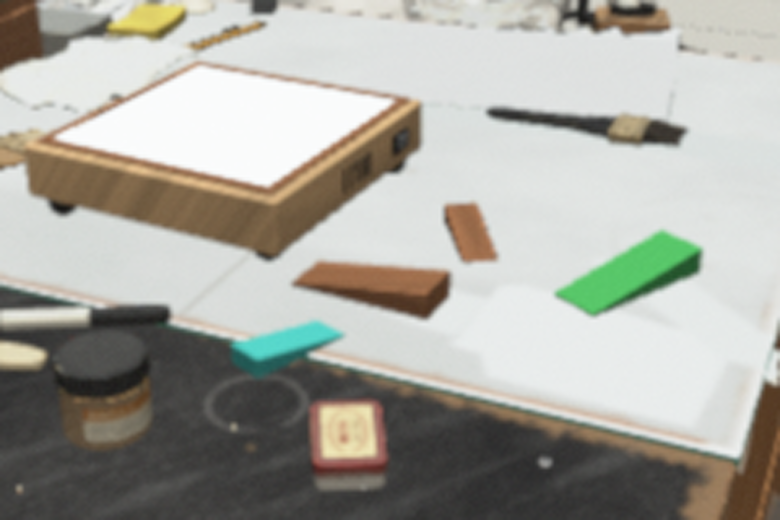

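The candidates in the top view (full-frame row, col) are large brown (219,294), small brown (232,330), green (275,321) and turquoise (212,262). The large brown one fits: it is neither green nor turquoise, it is the larger of the browns, and its thin edge points at the near left foot. The enlarged crops confirm this. Next I measure the poses.

```bash
python3 - <<'E'
from h import *
def rect(P):
    r=cv2.minAreaRect((P[:,:2]*1000).astype(np.float32)); return np.round(r[0],1),np.round(r[1],1),round(r[2],2),np.round(cv2.boxPoints(r)).tolist()
ctrl.get_image("top");ctrl.get_image("side")
for c in("top","side"):
    P=np.load(c+'0.npz')["P"]; 
    rs=ctrl.trace(c,"light_table");m=rs[0]["region"]
    Q=P[m];Q=Q[(Q[:,2]>.062)&(Q[:,2]<.075)];print(c,'table',rect(Q),np.median(Q[:,2]))
    t=[r for r in ctrl.trace(c,"wedge") if abs(np.median(P[r["region"]][:,1])-.02)<.04][0]
    m=cv2.erode(t["region"].astype(np.uint8),np.ones((2,2)))>0
    W=P[m]; A=np.c_[W[:,:2],np.ones(len(W))];
    if c=="side": W=W[W[:,2]<.03]
    print('wedge',t["region"].sum(),rect(P[t["region"]]),rect(W),W[:,2].min(),W[:,2].max())
    s=np.linalg.lstsq(A,P[m][:,2],rcond=None)[0];print('slope',s,'expected .1636',np.hypot(*s[:2]),'dir',np.degrees(np.arctan2(-s[1],-s[0])))
    w=P[(abs(P[...,0]-.40)<.03)&(abs(P[...,1]-.05)<.03)];print('ground',np.median(w[:,2]))
E
```

```text
top table (array([ 707.5, -100.5]), array([239.7, 240.3]), 85.64, [[579.0, -211.0], [818.0, -229.0], [836.0, 10.0], [597.0, 28.0]]) 0.0679529196933013
wedge 489 (array([531.1,  11.8]), array([ 39.1, 109.3]), 85.73, [[475.0, -4.0], [584.0, -12.0], [587.0, 27.0], [478.0, 35.0]]) (array([529.4,  10.3]), array([ 35.8, 104.8]), 85.57, [[476.0, -3.0], [580.0, -12.0], [583.0, 24.0], [479.0, 32.0]]) -4.365015638363445e-05 0.024331898286789277
slope [-0.1628166   0.02878368  0.09897746] expected .1636 0.16534129837973804 dir -10.025499596095306
ground 0.0009027326355793841Traceback (most recent call last):
  File "<stdin>", line 7, in <module>
IndexError: list index out of range
```

```bash
cat >> h.py <<'E'
from scipy.spatial.transform import Rotation as R
def plan(target,yaw_push=None):
    o=ctrl.get_obs();M=R.from_rotvec(o["tool_rot"]).as_matrix();p=np.array(o["tool_pos"])
    print('t',o["t"],'pos',p.round(4),'F',np.round(o["contact_force"],2),'open',round(float(o["opening"]),4));print('axes x,y,z:',M.T.round(3).tolist())
    for t in target: print(t,'units',(M.T@(np.array(t)-p)/.25).round(4))
    z=M[:,2];print('z-axis yaw',np.degrees(np.arctan2(z[1],z[0])))
E
python3 -c "
from h import *
plan([[.42,-.3,.245],[.43,.019,.2]])"
```

```text
t 0.85 pos [ 0.1792 -0.5987  0.2453] F [ 0.13  0.19 -0.12] open 0.0855
axes x,y,z: [[0.0, 0.0, -1.0], [0.958, 0.287, 0.0], [0.287, -0.958, -0.0]]
[0.42, -0.3, 0.245] units [ 0.0013  1.2654 -0.8686]
[0.43, 0.019, 0.2] units [ 0.1813  1.6696 -2.0796]
z-axis yaw -73.33877924246976
```

>>> move_arm([
  [[0,0,0,0.0778],[0,0,0,0.0778],[0,0,0,0.0778],[0,0.0726,-0.1054,0],[0,0.0726,-0.1054,0],[0,0.0726,-0.1054,0],[0,0.0726,-0.1054,0],[0,0.0726,-0.1054,0],[0,0.0726,-0.1054,0],[0,0.0726,-0.1054,0],[0,0.0726,-0.1054,0],[0,0.0726,-0.1054,0],[0,0.0726,-0.1054,0],[0,0.0726,-0.1054,0],[0,0.0726,-0.1054,0],[0,0,0,0],[0,0,0,0]],
], gripper=1)

```text
t: 2.27
tool_pos: [0.421, -0.2989, 0.2455]
tool_rot: [1.262, 1.174, -1.263]
contact_force: [-0.9, -0.6, 0.2]
opening: -0.0
```

```bash
python3 -c "
from h import *
plan([[.43,.019,.2],[.43,.019,.022]])"
```

```text
t 2.2667 pos [ 0.421  -0.2989  0.2455] F [-0.88 -0.62  0.16] open -0.0
axes x,y,z: [[0.0, -0.0, -1.0], [0.997, -0.073, 0.0], [-0.073, -0.997, 0.0]]
[0.43, 0.019, 0.2] units [ 0.1812 -0.0566 -1.271 ]
[0.43, 0.019, 0.022] units [ 0.8932 -0.0567 -1.2714]
z-axis yaw -94.16770545191264
```

>>> move_arm([
  [[0,-0.0045,-0.159,0],[0,-0.0045,-0.159,0],[0,-0.0045,-0.159,0],[0,-0.0045,-0.159,0],[0,-0.0045,-0.159,0],[0,-0.0045,-0.159,0],[0,-0.0045,-0.159,0],[0,-0.0045,-0.159,0],[0.12,0,0,0],[0.12,0,0,0],[0.12,0,0,0],[0.12,0,0,0],[0.12,0,0,0],[0.12,0,0,0],[0,0,0,0],[0,0,0,0]],
])

```text
t: 3.6
tool_pos: [0.4341, 0.0171, 0.0641]
tool_rot: [1.264, 1.175, -1.269]
contact_force: [1.0, -0.3, -0.8]
opening: -0.0001
```

```bash
python3 -c "
from h import *
plan([[.435,.0187,.020]])
d=ctrl.get_image('wrist');w=d['pixels'];save('w1',w)
s=ctrl.get_image('side')['pixels'];save('both1',np.vstack([w,cv2.resize(s[150:310,220:460],(640,427))])[:,:])
import cv2
b=cv2.imread('pics/both1.png');cv2.imwrite('pics/both1.png',cv2.resize(b,(464,600)))
"
```

```text
t 3.6 pos [0.4341 0.0171 0.0641] F [ 1.02 -0.27 -0.77] open -0.0001
axes x,y,z: [[-0.004, 0.0, -1.0], [0.997, -0.077, -0.004], [-0.077, -0.997, 0.0]]
[0.435, 0.0187, 0.02] units [ 0.1763  0.0039 -0.0066]
z-axis yaw -94.4253827381206
```

View pics/both1.png

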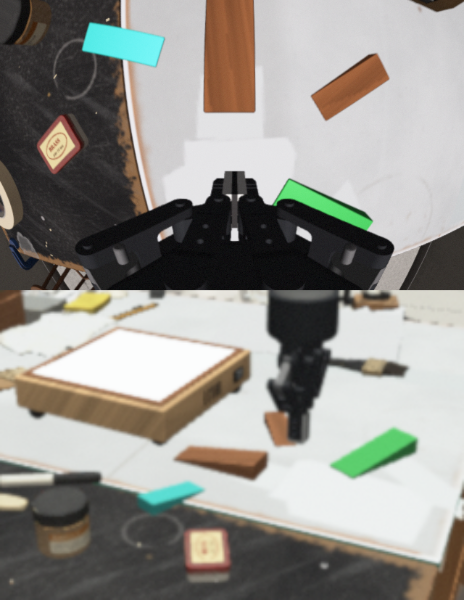

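```bash
cat >> h.py <<'E'
def wray(d,px,zs,o):
    K=d["K"];T=np.array(d["tool_from_camera"]);M=R.from_rotvec(o["tool_rot"]).as_matrix();out=[]
    for (u,v) in px:
        x=(u-K[0,2]);y=-(v-K[1,2])*K[0,0]/K[1,1];r=np.hypot(x,y);th=r/K[0,0]
        c=np.array([np.sin(th)*x/r,np.sin(th)*y/r,-np.cos(th)])
        org=o["tool_pos"]+M@T[:3,3];dr=M@T[:3,:3]@c
        out.append(org+dr*(zs-org[2])/dr[2])
    return np.array(out)
E
python3 -c "
from h import *
o=ctrl.get_obs();d=ctrl.get_image('wrist')
for r in ctrl.trace('wrist','wedge'):
    print(r['score'],r['pixel'])
    if 200<r['pixel'][1]<420 and r['pixel'][0]<160:
        m=r['region'].astype(np.uint8);rows=np.where(m.any(1))[0];print(rows.min(),rows.max())
        px=[]
        for v in (20,60,100,140,rows.max()-5):
            c=np.where(m[v])[0]; px+=[(c.min(),v),(c.max()+1,v)]
        px+=[(c.mean(),rows.max())]
        print(px);print(wray(d,px,.021,o).round(4))
"
```

```text
0.97 [123.3, 483.6]
0.95 [80.7, 318.1]
0 160
[(np.int64(285), 20), (np.int64(350), 20), (np.int64(284), 60), (np.int64(351), 60), (np.int64(282), 100), (np.int64(352), 100), (np.int64(283), 140), (np.int64(352), 140), (np.int64(283), np.int64(155)), (np.int64(352), np.int64(155)), (np.float64(317.0), np.int64(160))]
[[ 0.5636  0.0306  0.021 ]
 [ 0.5605 -0.006   0.021 ]
 [ 0.5394  0.0328  0.021 ]
 [ 0.5363 -0.0045  0.021 ]
 [ 0.5164  0.0357  0.021 ]
 [ 0.5133 -0.0033  0.021 ]
 [ 0.4937  0.0372  0.021 ]
 [ 0.4906 -0.0018  0.021 ]
 [ 0.4851  0.038   0.021 ]
 [ 0.482  -0.0012  0.021 ]
 [ 0.4806  0.0188  0.021 ]]
0.94 [69.3, 174.5]
0.61 [284.3, 446.2]
```

>>> move_arm([
  [[0.06,0.001,-0.003,0],[0.06,0.001,-0.003,0],[0.05,0.001,-0.003,0],[0,0.03,0,0],[0,0.03,0,0],[0,0.025,0,0],[0,0.02,0,0],[0,0.015,0,0],[0,0.015,0,0],[0,0.015,0,0],[0,0.015,0,0],[0,0.015,0,0],[0,0.015,0,0],[0,0.015,0,0],[0,0.015,0,0],[0,0.015,0,0],[0,0,0,0]],
])

```text
t: 5.22
tool_pos: [0.497, 0.0153, 0.023]
tool_rot: [1.265, 1.172, -1.264]
contact_force: [-0.8, -0.2, -0.0]
opening: 0.0003
```

```bash
python3 -c "
from h import *
plan([])
F=[]
d=ctrl.get_image('wrist');o=ctrl.get_obs();save('w2',d['pixels'][:260])
for i in range(3): ctrl.get_image('side');F.append(ctrl.get_obs()['contact_force'])
print(np.round(F,2))
for r in ctrl.trace('wrist','wedge'): print(r['score'],r['pixel'])
"
```

```text
t 5.2167 pos [0.497  0.0153 0.023 ] F [-0.8  -0.18 -0.01] open 0.0003
axes x,y,z: [[0.001, -0.0, -1.0], [0.997, -0.076, 0.001], [-0.076, -0.997, 0.0]]
z-axis yaw -94.3429190406135
[[ 0.08 -1.35  0.82]
 [-0.49 -0.01 -0.28]
 [-0.06 -0.09  0.64]]
0.97 [165.8, 147.5]
0.81 [231.9, 512.4]
0.56 [136.6, 323.8]
```

View pics/w2.png

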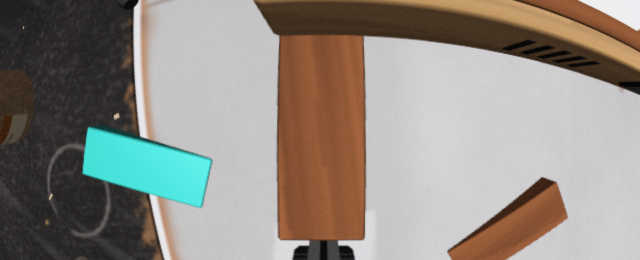

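>>> move_arm([
  [[0,0.012,0,0],[0,0.012,0,0],[0,0.012,0,0],[0,0.012,0,0],[0,0,0,0]],
])

```text
t: 5.88
tool_pos: [0.509, 0.0144, 0.023]
tool_rot: [1.265, 1.172, -1.264]
contact_force: [0.2, 0.0, -0.2]
opening: 0.0001
```

```bash
cat > f.py <<'E'
from h import *
import sys
F=[];p=[]
for i in range(int(sys.argv[1])): ctrl.get_image('side');o=ctrl.get_obs();F.append(o['contact_force']);p.append(o['tool_pos'])
print('t',o['t'],'F',np.mean(F,0).round(2),'sd',np.std(F,0).round(2),'pos',np.mean(p,0).round(4))
E
python3 f.py 6
```

```text
t 6.1833 F [-0.3   0.22  0.13] sd [0.3  0.25 0.39] pos [0.5082 0.0145 0.0228]
```

>>> move_arm([
  [[0,0.008,0,0],[0,0.008,0,0],[0,0.0,0,0]],
])

```text
t: 6.43
tool_pos: [0.5126, 0.0142, 0.0229]
tool_rot: [1.265, 1.172, -1.265]
contact_force: [-0.2, -0.2, 0.0]
opening: -0.0001
```

>>> move_arm([
  [[0,0.008,0,0],[0,0.004,0,0],[0,0.0,0,0]],
])

```text
t: 6.68
tool_pos: [0.5154, 0.014, 0.0228]
tool_rot: [1.265, 1.172, -1.265]
contact_force: [-0.4, -0.8, -0.5]
opening: 0.0001
```

```bash
python3 f.py 4
```

```text
t 6.8833 F [ 0.05  0.24 -0.05] sd [0.74 0.14 0.22] pos [0.5152 0.014  0.0228]
```

>>> move_arm([
  [[0,0.008,0,0],[0,0.0,0,0]],
])

```text
t: 7.05
tool_pos: [0.5169, 0.0139, 0.0227]
tool_rot: [1.264, 1.173, -1.265]
contact_force: [-0.6, 0.4, 0.7]
opening: -0.0003
```

>>> move_arm([
  [[0,0.006,0,0],[0,0.0,0,0]],
])

```text
t: 7.22
tool_pos: [0.518, 0.0138, 0.0225]
tool_rot: [1.264, 1.174, -1.266]
contact_force: [-4.1, 0.1, 3.6]
opening: 0.0002
```

```bash
python3 f.py 3
```

```text
t 7.3667 F [-4.5   0.59  2.24] sd [0.12 0.46 0.11] pos [0.518  0.0138 0.0226]
```

>>> move_arm([
  [[0,-0.008,0,0],[0,-0.02,0,0],[0,-0.04,0,0],[0,-0.04,0,0],[-0.1,0,0,0],[-0.1,0,0,0],[-0.1,0,0,0],[-0.1,0,0,0],[0,0,0,0]],
])

```text
t: 8.12
tool_pos: [0.4945, 0.0155, 0.1287]
tool_rot: [1.269, 1.164, -1.257]
contact_force: [0.1, 0.4, 1.4]
opening: -0.0005
```

```bash
python3 - <<'E'
from h import *
plan([[.6154,.0068,.125]])
d=ctrl.get_image("top");P=cloud(d)
rs=ctrl.trace("top","light_table");Q=P[rs[0]["region"]];Q=Q[(Q[:,2]>.062)&(Q[:,2]<.075)]
r=cv2.minAreaRect((Q[:,:2]*1000).astype(np.float32));print(r)
P0=np.load('top0.npz')["P"]
for X in(P0,P):
    W=X[rs[0]["region"]];W=W[(W[:,2]>.062)&(W[:,2]<.075)];A=np.c_[W[:,:2]-[.7075,-.1005],np.ones(len(W))];print('plane',np.linalg.lstsq(A,W[:,2],rcond=None)[0].round(5))
d=ctrl.get_image("side");s=d["pixels"]
save('side2',cv2.resize(s[180:270,220:400],(800,400),interpolation=cv2.INTER_CUBIC))
ctrl.get_image
E
```

```text
t 8.1167 pos [0.4945 0.0155 0.1287] F [0.08 0.39 1.41] open -0.0005
axes x,y,z: [[0.011, -0.001, -1.0], [0.997, -0.076, 0.011], [-0.076, -0.997, 0.0]]
[0.6154, 0.0068, 0.125] units [ 0.0199  0.4846 -0.0018]
z-axis yaw -94.33740213272478
((706.9871826171875, -100.57916259765625), (239.60873413085938, 240.35987854003906), 85.59109497070312)
plane [-0.00034 -0.00101  0.06793]
plane [-8.400e-04 -4.000e-05  6.806e-02]
```

View pics/side2.png

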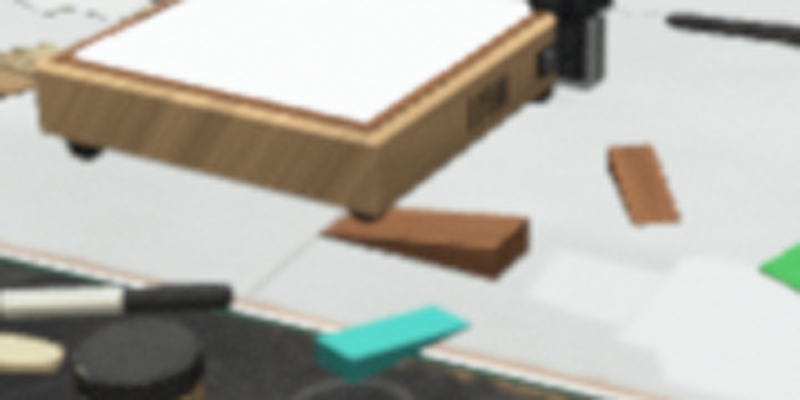

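The side picture shows the foot (crop 368,212) sitting on the wedge, with the thin edge out at (325,230). The table's rectangle and plane have not changed. Now I press the corner.

>>> move_arm([
  [[0,0.12,0,0],[0,0.12,0,0],[0,0.12,0,0],[0,0.12,0,0],[0,0,0,0],[0.06,0,0,0],[0.06,0,0,0],[0,0,0,0],[0,0,0,0]],
])

```text
t: 9.02
tool_pos: [0.6089, 0.007, 0.0901]
tool_rot: [1.263, 1.177, -1.269]
contact_force: [0.2, -0.5, 0.1]
opening: -0.0002
```

```bash
python3 -c "
from h import *
plan([[.6154,.0068,.083]])"; python3 f.py 4
```

```text
t 9.0167 pos [0.6089 0.007  0.0901] F [ 0.23 -0.47  0.1 ] open -0.0002
axes x,y,z: [[-0.005, 0.001, -1.0], [0.997, -0.076, -0.005], [-0.076, -0.997, -0.0]]
[0.6154, 0.0068, 0.083] units [ 0.0284  0.0263 -0.0012]
z-axis yaw -94.344364085403
t 9.2167 F [0.22 0.3  0.19] sd [0.52 0.32 0.58] pos [0.6109 0.0068 0.0929]
```

>>> move_arm([
  [[0,0.018,0,0],[0.016,0,0,0],[0.012,0,0,0],[0,0,0,0],[0,0,0,0]],
])

```text
t: 9.63
tool_pos: [0.6155, 0.0064, 0.0853]
tool_rot: [1.264, 1.173, -1.266]
contact_force: [-0.2, -0.4, 0.1]
opening: -0.0002
```

>>> move_arm([
  [[0.006,0,0,0],[0,0,0,0],[0,0,0,0]],
])

```text
t: 9.88
tool_pos: [0.6157, 0.0064, 0.0842]
tool_rot: [1.265, 1.173, -1.265]
contact_force: [0.5, -0.4, 1.1]
opening: -0.0002
```

```bash
python3 f.py 4
```

```text
t 10.0833 F [ 0.32 -0.22  0.65] sd [0.24 0.39 0.39] pos [0.6159 0.0064 0.0844]
```

>>> move_arm([
  [[0.004,0,0,0],[0,0,0,0],[0,0,0,0]],
])

```text
t: 10.33
tool_pos: [0.6158, 0.0064, 0.0832]
tool_rot: [1.265, 1.173, -1.265]
contact_force: [-0.7, 0.0, -0.5]
opening: -0.0002
```

>>> move_arm([
  [[0.003,0,0,0],[0,0,0,0],[0,0,0,0]],
])

```text
t: 10.58
tool_pos: [0.6158, 0.0064, 0.0825]
tool_rot: [1.265, 1.172, -1.265]
contact_force: [0.1, 0.3, -0.3]
opening: 0.0
```

```bash
python3 f.py 4
```

```text
t 10.7833 F [ 0.35  0.21 -0.3 ] sd [0.31 0.7  0.46] pos [0.6158 0.0064 0.0826]
```

>>> move_arm([
  [[0.003,0,0,0],[0,0,0,0],[0,0,0,0]],
])

```text
t: 11.03
tool_pos: [0.6158, 0.0064, 0.0817]
tool_rot: [1.265, 1.173, -1.265]
contact_force: [-0.7, -0.4, 0.8]
opening: 0.0001
```

>>> move_arm([
  [[0.002,0,0,0],[0,0,0,0],[0,0,0,0]],
])

```text
t: 11.28
tool_pos: [0.6158, 0.0064, 0.0813]
tool_rot: [1.265, 1.172, -1.265]
contact_force: [-0.3, -0.4, 0.3]
opening: -0.0004
```

```bash
python3 f.py 3
```

```text
t 11.4333 F [0.15 0.05 0.15] sd [0.35 0.41 0.21] pos [0.6158 0.0064 0.0813]
```

>>> move_arm([
  [[0.002,0,0,0],[0,0,0,0],[0,0,0,0]],
])

```text
t: 11.68
tool_pos: [0.6158, 0.0064, 0.0807]
tool_rot: [1.265, 1.172, -1.265]
contact_force: [-0.6, -0.2, 0.5]
opening: -0.0002
```

>>> move_arm([
  [[0.002,0,0,0],[0,0,0,0],[0,0,0,0]],
])

```text
t: 11.93
tool_pos: [0.6158, 0.0064, 0.0802]
tool_rot: [1.265, 1.172, -1.265]
contact_force: [0.2, -0.1, 0.1]
opening: -0.0001
```

```bash
python3 f.py 3; python3 -c "
from h import *
s=ctrl.get_image('side')['pixels'];save('side3',cv2.resize(s[130:270,220:400],(771,600),interpolation=cv2.INTER_CUBIC))"
```

```text
t 12.0833 F [0.52 0.06 0.01] sd [0.49 0.13 0.08] pos [0.6159 0.0064 0.0803]
```

View pics/side3.png

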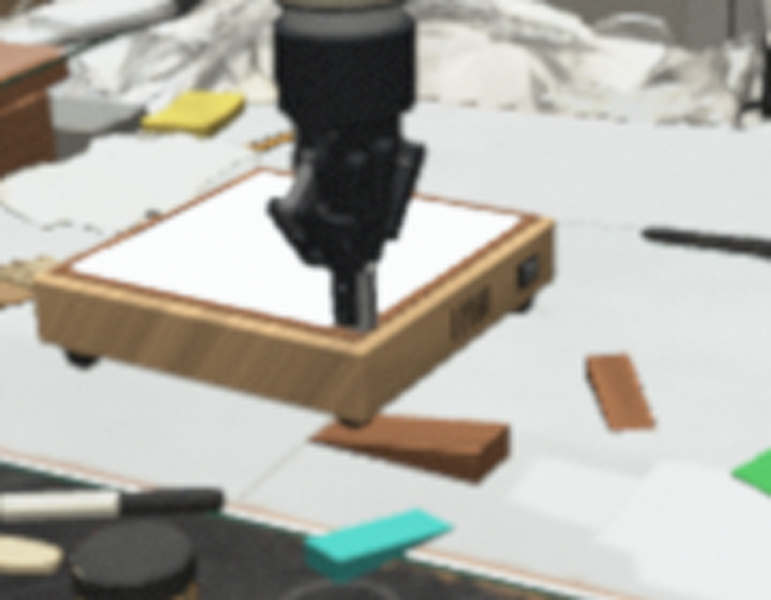

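The fingertips (355,325) stand at the near left corner, just above the surface or barely touching it. I continue down in small steps.

>>> move_arm([
  [[0.002,0,0,0],[0,0,0,0],[0,0,0,0]],
])

```text
t: 12.38
tool_pos: [0.6159, 0.0063, 0.0799]
tool_rot: [1.265, 1.172, -1.265]
contact_force: [-0.1, -0.8, 0.9]
opening: 0.0002
```

>>> move_arm([
  [[0.002,0,0,0],[0,0,0,0],[0,0,0,0]],
])

```text
t: 12.63
tool_pos: [0.616, 0.0064, 0.0798]
tool_rot: [1.265, 1.172, -1.265]
contact_force: [-2.2, 0.7, 3.6]
opening: -0.0002
```

```bash
python3 f.py 3
```

```text
t 12.7833 F [-2.08  0.46  4.34] sd [0.11 0.21 0.29] pos [0.616  0.0064 0.0798]
```

>>> move_arm([
  [[0.0015,-0.001,0,0],[0,0,0,0],[0,0,0,0]],
])

```text
t: 13.03
tool_pos: [0.616, 0.0064, 0.0797]
tool_rot: [1.265, 1.172, -1.264]
contact_force: [-2.8, 0.4, 6.6]
opening: -0.0002
```

```bash
python3 f.py 4
```

```text
t 13.2333 F [-2.32  0.09  6.11] sd [0.61 0.52 0.59] pos [0.616  0.0064 0.0797]
```

```bash
python3 f.py 6; python3 - <<'E'
from h import *
a=cv2.imread('pics/side3.png');s=ctrl.get_image('side')['pixels'];b=cv2.resize(s[130:270,220:400],(771,600),interpolation=cv2.INTER_CUBIC)[:,:,::-1]
g=lambda i:np.float32(cv2.cvtColor(np.ascontiguousarray(i),cv2.COLOR_BGR2GRAY))
for n,(r0,r1,c0,c1) in dict(foot_wedge=(330,490,300,520),table=(260,440,30,560)).items(): print(n,cv2.phaseCorrelate(g(a)[r0:r1,c0:c1],g(b)[r0:r1,c0:c1]))
ctrl.finish_job();print(ctrl.get_obs()["contact_force"])
E
```

```text
t 13.5333 F [-2.29  0.31  6.11] sd [0.45 0.59 0.37] pos [0.616  0.0064 0.0797]
foot_wedge ((0.44295514738251995, 0.03296747088684526), 0.8128863134384156)
table ((-0.04980427217651595, 0.04983385090518766), 0.7377582854596676)
the job is handed in; nothing more can be done
the job is handed in; nothing more can be done
```

The job is handed in: the larger brown wedge is pushed under the near left foot, and the fingertips are still pressing on that corner. The hand-in reports no verdict.

- **Wedge:** I pushed it thin edge first with the closed fingertips. The push rose from about 0 to 4.5 N, and I stopped there, below the 6 N at which the table would be jacked up or shoved. After backing off, the camera put the table within 1 mm of its starting place and still level.
- **Press:** the corner carries about 6 N, twice the load that rocked it before. The fingertips sank only 0.1–0.2 mm from first contact, and the side pictures before and during the press show no visible tilt or shift.

Three readings were not clean:
- The top surface was met about 3 mm lower than the nominal figure. I put this down to an offset in calibration or fingertip length, because the plane measured by the camera did not change.
- About 2.3 N of sideways force (the tool pushing toward the back of the table) remained during the press, without visible movement.
- The push on the wedge rose over about 1.5 mm rather than the "few mm" described, with an upward force on the fingers of roughly 2–3.5 N.

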